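# Swap the data cartridge of a strain meter

### The job

The red cartridge in the strain meter on the bench is full: press it down and let go so that the push-push catch pops it up, then take it out and put it in the blue tray. Then load the green blank from the cartridge stand into the meter, pushing until the catch holds it down. Push only as hard as the spring needs (never more than about 25 N), and leave the yellow cartridge and the other things on the bench as they are.

Things in the scene. Friction and masses are not known exactly. Their poses are not given: they have to be found in the camera images.
- slot (a point): cartridge slot in the lid of the grey strain meter: centre of the opening, at the top of its black bezel (80 x 50 mm, 83 mm above the bench, 3 mm above the lid). Opening 48 mm along its x, 16 mm along its y, straight down, 3 mm bevel round it. In it a sprung carriage bears the cartridge's foot, without gripping it; held, the cartridge's top is 6 to 12 mm above the bezel, popped up 24 to 31 mm
- carriage (a joint): height of the sprung carriage, m: 0 = held by the catch (start), +0.0185 = popped up, -0.003 = stop (stiff, 11 N per mm). Press to the stop and let go: a held carriage pops up, a popped-up one gets held; too short a press does not catch. Spring 3 N popped, 7 N held, 8 N at the stop (3 N more at 0.1 m/s). Over 30 N breaks it; the depth varies by 5 mm from start to start, so feel for the stop
- full_mid (a point): data cartridge, 46 (own x) x 14 (own y) x 62 mm (own z, up), 60 g, grey body with a foot tapered by 2.5 mm, its upper 22 mm coloured red; the point is its centre, 31 mm above the foot and 31 mm below the flat top; either way round fits. At the start it stands in the meter's slot, held down
- blank_mid (a point): data cartridge, 46 (own x) x 14 (own y) x 62 mm (own z, up), 60 g, grey body with a foot tapered by 2.5 mm, its upper 22 mm coloured green; the point is its centre, 31 mm above the foot and 31 mm below the flat top; either way round fits. At the start it stands in a pocket of the stand, foot 8 mm above the bench
- calib_mid (a point): data cartridge, 46 (own x) x 14 (own y) x 62 mm (own z, up), 60 g, grey body with a foot tapered by 2.5 mm, its upper 22 mm coloured yellow; the point is its centre, 31 mm above the foot and 31 mm below the flat top; either way round fits. Stands in the other pocket of the stand; not to be moved
- stand: fixed aluminium cartridge stand, 64 (x) x 140 (y) x 26 mm, two pockets 18 mm deep with 1.5 mm play per side at y = -37 and +37 mm; origin at the centre of its underside, on the bench
- tray: fixed blue open tray, 150 (x) x 120 (y) mm, walls 30 mm high and 4 mm thick, floor about 4 mm; origin at the centre of its underside, on the bench
- driver: screwdriver, 170 mm, lying on the bench (bystander)
- weight: brass weight with a knob, 44 mm across, 46 mm high (bystander)
- specimen: turned steel specimen bar, 120 mm long, 16 mm thick, lying (bystander)
- jar: amber jar with black cap, 52 mm across, 80 mm high (bystander)
- cup: white cup, 72 mm across, 90 mm high (bystander)
- meter: the strain meter itself: fixed grey case, 190 (x) x 240 (y) x 80 mm, blue front panel with red digits on its +x side; origin at the centre of its underside
Mind the look-alikes: they are no part of the job. Of the things shaped like the tray, the blue one is meant.

How it is judged:
By the outcome, as a careful person would: the job done as asked, in the order asked, and still so for the second after the job is handed in, with the robot touching nothing.
It also fails if it takes over 66 s, if anything falls off the work surface, if the arm or the gripper's body presses on something with over 40 N, if the wrist force passes 120 N, or if a joint passes its speed limit or range.

### The arm

A 6-joint arm with a two-finger parallel gripper is mounted at the origin on the work surface. World frame = base frame: x ahead of the robot, y to its left, z up, the work surface at z = 0. Lengths are in m, angles in rad, forces in N, time in s.
With the tool pointing down it reaches from about 0.35 to 0.975 m from the base axis. Payload 4.9 kg.
Tool frame: the origin (TCP) lies midway between the tips of the shut fingers; the grasp point (between the pads) lies 19 mm behind it; z points along the fingers, y is the direction in which the jaws open and shut (so a half turn about z gives the same grasp; the last joint's range is limited). The gripper opens to 85 mm and grips with 20 to 120 N. Pads are 22 mm wide; open, the fingers measure 114 mm over their backs; the gripper's body (76 mm by 85 mm) begins 54 mm behind the grasp point. The pads swing forward as they close: fully open they stand 13 mm farther back than shut.
Start: joints at [1.092, 0.053, 1.613, -0, 1.476, -0.119], TCP at [0.22, 0.585, 0.231] pointing down, gripper open.
Joint ranges: [-3.01, 3.01], [-1.01, 2.22], [0.06, 2.58], [-1.02, 4.17], [0.09, 2.62], [-3.14, 3.14]. Speed limits (rad/s): [2.57, 2.57, 3.14, 3.14, 3.14, 3.14].

### API

Orientations are given as a unit quaternion [w, x, y, z].
In Python, from bench import manip, vision, ticket, look_for gives the robot as it stands. The module is installed in compiled form; this text tells all that it offers.
- The arm moves only by the tool drive_tool, never from a script. Its argument "series" is a list of rows, each a list of 2 entries, a list of its own where there are three numbers: the shift along the tool's x, y, z in m, then the turn about the tool's z in degrees. In form: [[[x, y, z], yaw], ...]. A call has 1 to 5 rows; each row shifts and turns the pose as measured when the row begins, along the tool's axes as they then stand; what a row does not reach is not made up. A row lasts 1/12 s, in which the tool goes at most 41.7 mm and 7.16 degrees, less where a joint would pass 70% of its speed; a pose out of reach is approached as far as the arm can. A call is refused whole if a number of a shift passes 0.0417 or a number of a turn 7.16, either way. A call with a gripper value outside its range is refused whole. "hand" is the opening, from 0 (shut) to 1 (fully open), set as the call begins (left out, the last holds). The fingers move at their own pace and stop on an object; the grip force is fixed at half the most. Time passes only in rows, so rows that do not move let the fingers close. It gives the time, the measured TCP pose, the force and the opening at its end, in the units of the state.
- manip.get_obs(): the state, without advancing time (a new reading comes with each control period).
- vision.capture(name): name is "side" or "top"; returns a dict with "color" (384x512x3 uint8, blue, green, red), "vertical_fov" (degrees; the focal length in pixels is half the picture's height over the tangent of half this angle, whatever the lens; pixels are square), "cx", "cy" (the principal point, pixels), "distortion" ([k1, k2, p1, p2, k3] as OpenCV has them; the pictures are not rectified), "rvec" (rotation vector, rad) and "tvec" (3), from world to camera coordinates, as OpenCV has them. Camera axes: x right, y down, z forward; pixel columns grow to the right and rows downward; lengths in m; the calibration is good to about 2 mm. A picture is of the moment at which its call begins. There is no depth.
- ticket.close_job(): hands the job in, once; it reports no verdict.
Trained networks look in the newest picture that a camera, given by its name, has taken for a name from the list of things; names that differ only in an ending like _2 or _b are one class to them, and where a whole thing is asked for, a point or a joint stands for the part that bears it (a point fixed in the world has none). Each returns a list of dicts, best first, with "score" (0 to 1); they miss things now and then, are a little off and sometimes report something else, mostly with a low value. They report only what shows in the picture. A call takes as long as a camera call. They do not tell look-alikes from the thing itself.
- look_for(camera, thing): "xyz" ([x, y, z] in m, in the coordinates of the camera as it stood for that picture, good to about 4 mm: the middle of the surface that is visible of it).
The state is a dict: "t": time; "joint_positions": joint angles; "joint_velocities": joint speeds; "tau": joint torques, N m; "tcp_pos": TCP position; "eef_rot": TCP orientation; "wrist_force": force on the tool from outside, world axes, zero at the start; "moment": the same for the moment, N m; "grip_width": opening from 0.0 (shut) to 1.0 (fully open).
Only numpy, scipy, OpenCV 4.12 (cv2) and the standard library are available. Lean on these libraries where they do the work, as an engineer would, in place of code of your own. Each camera call takes 0.05 s, during which the arm holds its last target.

## Working session

There is one attempt and no reset: what is moved stays moved. The work goes in short steps, Python scripts to look and compute and a tool call to move; the robot and the scene stay as the last step left them, time stands still between calls to the robot, and variables do not carry over. Pictures are saved under pics/ and viewed, and the job is handed in when it is done.

Besides the shell and the picture viewer there is one more tool, called in YAML: its name, and indented under it one key for each argument. drive_tool: Moves the arm, as the interface text tells. Its arguments: {"type":"object","properties":{"series":{"type":"array","items":{"type":"array"}},"hand":{"type":"number"}},"required":["series"]}

```bash
mkdir -p pics
cat > h.py <<'E'
import numpy as np, cv2
from bench import manip, vision, ticket, look_for
from scipy.spatial.transform import Rotation as R
def cam(n):
    d=vision.capture(n); h=d["color"].shape[0]
    f=h/2/np.tan(np.radians(d["vertical_fov"])/2)
    K=np.array([[f,0,d["cx"]],[0,f,d["cy"]],[0,0,1]])
    Rm,_=cv2.Rodrigues(np.array(d["rvec"],float)); t=np.array(d["tvec"],float).reshape(3)
    return d,K,Rm,t
def toworld(p,Rm,t): return Rm.T@(np.array(p)-t)
def ray(px,z,d,K,Rm,t):
    u=cv2.undistortPoints(np.array([[px]],float),K,np.array(d["distortion"],float))[0,0]
    c=-Rm.T@t; v=Rm.T@np.array([u[0],u[1],1]); return c+v*(z-c[2])/v[2]
def proj(P,d,K,Rm,t):
    return cv2.projectPoints(np.array(P,float).reshape(-1,3),np.array(d["rvec"],float),t,K,np.array(d["distortion"],float))[0].reshape(-1,2)
E
python3 - <<'E'
from h import *
np.set_printoptions(precision=4,suppress=True)
for n in("top","side"):
    d,K,Rm,t=cam(n); cv2.imwrite(f"pics/{n}0.png",d["color"]); print(n,"campos",-Rm.T@t,K[0,0])
    for th in["slot","full_mid","blank_mid","calib_mid","stand","tray","meter","cup","jar","driver","weight","specimen"]:
        print(th,[(round(r["score"],2),toworld(r["xyz"],Rm,t).round(4).tolist()) for r in look_for(n,th)][:3])
o=manip.get_obs();print(o)
E
```

```text
top campos [ 0.2657 -0.0361  1.334 ] 437.5824617750541
slot [(0.9, [0.5422, 0.0198, 0.0784])]
full_mid []
blank_mid [(0.71, [0.5072, 0.3343, 0.0657])]
calib_mid [(0.45, [0.5002, 0.2596, 0.0676])]
stand [(0.56, [0.4998, 0.3017, 0.0253])]
tray [(0.96, [0.3105, -0.2217, 0.0054]), (0.79, [0.3132, -0.4565, 0.0059]), (0.77, [0.326, 0.1792, 0.0071])]
meter [(0.89, [0.5424, 0.0217, 0.0804])]
cup [(0.78, [0.7783, 0.1261, 0.0555])]
jar [(0.54, [0.739, -0.1908, 0.0788])]
driver [(0.73, [0.6774, -0.376, 0.0227])]
weight [(0.5, [0.7134, 0.2417, 0.0328])]
specimen [(0.57, [0.6866, 0.3781, 0.0138]), (0.22, [0.7768, 0.1292, 0.0516])]
side campos [ 0.3471 -0.9226  0.7466] 408.44081055341934
slot [(0.68, [0.5461, -0.0438, 0.0797]), (0.31, [0.7101, 0.2325, 0.0287])]
full_mid [(0.38, [0.4952, 0.2568, 0.0256])]
blank_mid [(0.58, [0.5078, 0.3318, 0.0578])]
calib_mid [(0.66, [0.5026, 0.2591, 0.048]), (0.58, [0.5065, 0.3332, 0.0593])]
stand [(0.45, [0.4932, 0.2561, 0.0292])]
tray [(0.75, [0.5299, -0.3123, 0.002]), (0.72, [0.3122, -0.4404, 0.0054]), (0.68, [0.317, 0.1864, 0.0086])]
meter [(0.87, [0.5402, -0.0518, 0.0759])]
cup [(0.92, [0.7541, 0.1081, 0.0638])]
jar [(0.74, [0.6751, -0.3823, 0.0269]), (0.31, [0.4943, 0.2559, 0.0284])]
driver [(0.66, [0.6791, -0.3856, 0.0278])]
weight [(0.55, [0.7051, 0.2327, 0.0322])]
specimen [(0.38, [0.6757, 0.367, 0.0116]), (0.36, [0.5218, 0.063, 0.0914])]
{'t': 1.3, 'joint_positions': array([ 1.092 ,  0.0527,  1.6129, -0.    ,  1.476 , -0.119 ]), 'joint_velocities': array([-0.0006, -0.0003,  0.0017,  0.0019, -0.0008, -0.0002]), 'tau': array([ -0.001 , -39.3669, -37.0455,  -0.0002,   0.0006,  -0.    ]), 'tcp_pos': array([0.22  , 0.585 , 0.2313]), 'eef_rot': array([ 0.    ,  0.1789,  0.9839, -0.    ]), 'wrist_force': array([-0.5305, -0.1826, -0.1356]), 'moment': array([ 0.0322, -0.0378,  0.0232]), 'grip_width': 0.9960240715768859}
```

View pics/top0.png

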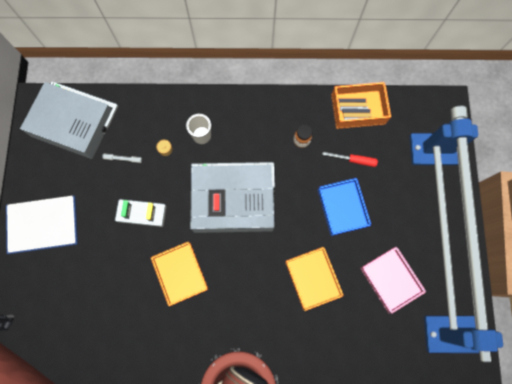

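View pics/side0.png

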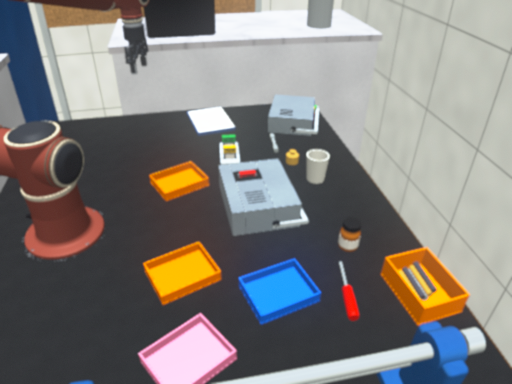

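```bash
python3 - <<'E'
import cv2
i=cv2.imread("pics/top0.png")
# crop later
a=i[130:330,120:390]
cv2.imwrite("pics/top0z.png",cv2.resize(a,None,fx=2.9,fy=2.9,interpolation=cv2.INTER_CUBIC))
i=cv2.imread("pics/side0.png")
cv2.imwrite("pics/side0z.png",cv2.resize(i[60:220,200:400],None,fx=3.7,fy=3.7,interpolation=cv2.INTER_CUBIC))
E
python3 - <<'E'
from h import *
np.set_printoptions(precision=4,suppress=True)
def seg(hsv,lo,hi,box):
    m=cv2.inRange(hsv,np.array(lo),np.array(hi)); k=np.zeros_like(m); x0,y0,x1,y1=box;k[y0:y1,x0:x1]=m[y0:y1,x0:x1]; return k
d,K,Rm,t=cam("top"); hsv=cv2.cvtColor(d["color"],cv2.COLOR_BGR2HSV)
def rep(name,m,z):
    m=max(cv2.findContours(m,0,2)[0],key=cv2.contourArea)
    pts=np.array([ray(p[0],z,d,K,Rm,t)[:2] for p in m],np.float32)
    r=cv2.minAreaRect(pts); print(name,np.array(r[0]),np.array(r[1]),r[2], cv2.minAreaRect(m)[0])
rep("red",seg(hsv,(0,120,80),(8,255,255),(195,180,240,225)),.092)
rep("green",seg(hsv,(45,100,60),(85,255,255),(110,195,140,225)),.070)
rep("yellow",seg(hsv,(20,100,100),(35,255,255),(138,195,165,230)),.070)
rep("blue",seg(hsv,(100,120,80),(125,255,255),(310,170,380,240)),.03)
g=seg(hsv,(0,0,0),(180,255,60),(200,180,235,225)); rep("bezel",g,.083)
s=seg(hsv,(0,0,110),(180,60,255),(105,190,175,235)); rep("stand",s,.026)
rep("lid",seg(hsv,(0,0,60),(180,70,255),(185,155,280,235)),.08)
E
```

```text
red [0.526  0.0676] [0.0475 0.0116] 1.435434341430664 (216.0, 202.0)
green [0.5091 0.3376] [0.0147 0.045 ] 84.80978393554688 (124.75675964355469, 208.45945739746094)
yellow [0.5021 0.264 ] [0.0137 0.0481] 87.17182922363281 (149.5548858642578, 211.00608825683594)
blue [ 0.5304 -0.3161] [0.1576 0.1306] 14.089509963989258 (344.184814453125, 205.8653106689453)Traceback (most recent call last):
  File "<stdin>", line 14, in <module>
  File "<stdin>", line 7, in rep
ValueError: max() iterable argument is empty
```

View pics/top0z.png

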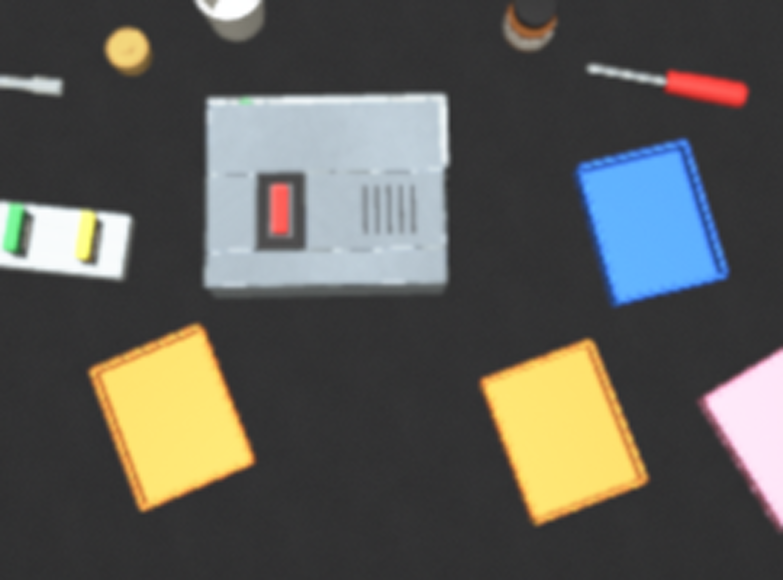

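View pics/side0z.png

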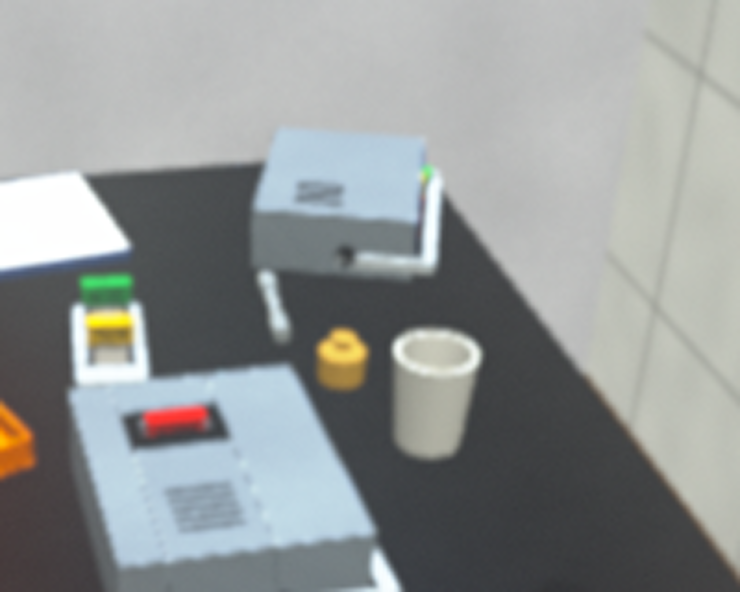

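Run:
```python
from h import *
np.set_printoptions(precision=4,suppress=True)
d,K,Rm,t=cam("top"); im=d["color"]; hsv=cv2.cvtColor(im,cv2.COLOR_BGR2HSV)
g=im.astype(float).mean(2)
print(g[180:226:1,216].astype(int)); print(g[215,195:240].astype(int)); print(im[195:210:3,200:236:1,2])
m=(g>80).astype(np.uint8); m[:, :180]=0; m[:,290:]=0; m[:150]=0; m[240:]=0
c=max(cv2.findContours(m,0,2)[0],key=cv2.contourArea)
P=np.array([ray(p[0],.08,d,K,Rm,t)[:2] for p in c],np.float32)
print("lid",cv2.minAreaRect(P))
print(P.min(0),P.max(0))
# edges: y extremes lines
for ax,sel in (("left",P[(P[:,1]>.12)&(P[:,0]>.46)&(P[:,0]<.62)]),("right",P[(P[:,1]<-.08)&(P[:,0]>.46)&(P[:,0]<.62)]),("far",P[(P[:,0]>.61)&(P[:,1]>-.08)&(P[:,1]<.12)]),("near",P[(P[:,0]<.46)&(P[:,1]>-.08)&(P[:,1]<.12)])):
    print(ax,len(sel),cv2.fitLine(sel,cv2.DIST_HUBER,0,.01,.01).ravel() if len(sel)>3 else sel)
s=(g>130).astype(np.uint8); s[:, :105]=0; s[:,175:]=0;s[:190]=0;s[235:]=0
c=cv2.findContours(s,0,2)[0]; c=np.vstack(c)
print("stand",cv2.minAreaRect(np.array([ray(p[0],.026,d,K,Rm,t)[:2] for p in c],np.float32)))
```

```text
[194 194 194 194 194 193 193 191 174 132  88  73  85 122 154 150 147 147
 147 147 147 147 147 147 148 148 147 148 146 138 119 111  89  78  79  94
 137 181 193 194 195 195 195 195 195 194]
[197 195 196 199 204 207 208 207 207 207 205 194 166 125  96  93  93  93
  93  93  94  94  94  94  94  93  93  93  98 112 147 182 186 185 185 184
 184 183 184 192 202 204 200 196 192]
[[185 184 184 184 183 183 181 164 125  88  75  80 114 187 242 252 253 253
  243 184 137  96  75  78  97 138 172 181 181 181 180 180 180 181 180 180]
 [183 183 183 184 185 185 181 163 123  87  75  80 116 191 245 253 254 254
  246 190 138  96  76  78  97 139 174 181 182 181 181 181 180 180 180 181]
 [185 185 184 183 184 183 180 163 124  88  76  81 118 191 245 253 254 254
  246 189 138  96  77  75  88 129 170 182 183 182 183 182 181 180 180 180]
 [183 184 184 184 183 183 179 162 123  88  77  81 117 191 245 253 254 254
  245 185 136  97  78  76  86 126 167 180 181 181 181 181 181 182 180 180]
 [183 183 183 183 183 183 179 161 124  88  78  85 124 197 245 253 254 254
  245 182 135  97  78  77  87 128 170 181 182 181 179 179 178 179 181 181]]
lid ((0.5479342937469482, 0.020554527640342712), (0.20915965735912323, 0.2520337998867035), 1.531724214553833)
[ 0.4425 -0.1045] [0.655  0.1488]
left 4 [0.9992 0.0398 0.59   0.1457]
right 8 [ 0.9988 -0.0498  0.5674 -0.1014]
far 5 [ 0.0299 -0.9996  0.6518 -0.0001]
near 2 [[0.4434 0.0173]
 [0.4463 0.0145]]
stand ((0.5062039494514465, 0.3036988079547882), (0.1457853615283966, 0.06985101848840714), 84.2376708984375)
```

```bash
cat > fit.py <<'E'
from h import *
from scipy.optimize import least_squares
from scipy.ndimage import map_coordinates
def sample(im,P,c): 
    uv=proj(P,*c); return map_coordinates(im,[uv[:,1],uv[:,0]],order=1)
def rectfit(im,c,z,ctr,size,yaw0,off=.008,it=6,sides=None):
    """subpixel half-level rectangle fit at height z; returns x,y,yaw; edges sampled along normals"""
    x,y,yaw=ctr[0],ctr[1],yaw0
    for _ in range(it):
        ca,sa=np.cos(yaw),np.sin(yaw); A=[];b=[];res={}
        for ax,sg in ((0,1),(0,-1),(1,1),(1,-1)):
            if sides and (ax,sg) not in sides: continue
            half=size[ax]/2; oth=size[1-ax]/2
            for s in np.linspace(-.7,.7,15)*oth:
                q=np.linspace(-off,off,41)
                L=np.zeros((41,2)); L[:,ax]=sg*(half+q); L[:,1-ax]=s
                W=np.c_[x+ca*L[:,0]-sa*L[:,1],y+sa*L[:,0]+ca*L[:,1],np.full(41,z)]
                v=sample(im,W,c); gr=np.abs(np.diff(v)); gr=np.where(gr>.3*gr.max(),gr,0)
                e=(gr*(q[1:]+q[:-1])/2).sum()/gr.sum()
                res.setdefault((ax,sg),[]).append(e)
                n=np.array([ca,sa]) if ax==0 else np.array([-sa,ca])
                n=n*sg; r=np.array([ca*L[0,0]*0-sa*s, sa*0+ca*s]) if ax==0 else np.array([ca*s,sa*s])
                # torque arm
                A.append([n[0],n[1],n[1]*r[0]-n[0]*r[1],1]); b.append(e)
        A=np.array(A);b=np.array(b); 
        for _k in range(4):
            w=None
        sol=np.linalg.lstsq(A,b,rcond=None)[0]
        rr=b-A@sol; k=np.abs(rr)<2.0*np.std(rr)+1e-9; sol=np.linalg.lstsq(A[k],b[k],rcond=None)[0]
        x+=sol[0];y+=sol[1];yaw+=sol[2]
    return x,y,np.degrees(yaw),sol[3],{k:(round(np.mean(v)*1e3,2),round(np.std(v)*1e3,2)) for k,v in res.items()}
E
python3 - <<'E'
from fit import *
for n in("top","side"):
    d,*c=cam(n); c=(d,*c); im=d["color"].astype(float)
    g=im.mean(2); b,gg,r=im[...,0],im[...,1],im[...,2]
    pr=lambda nm,o:print(n,nm,np.round(o[:3],4),round(o[3]*1e3,2),o[4])
    pr("bezel",rectfit(g,c,.083,(.53,.068),(.08,.05),0))
    pr("lid",rectfit(g,c,.080,(.545,.0205),(.19,.24),0,off=.015))
    for z in(.089,.092,.095): pr("red r-g",rectfit(r-gg,c,z,(.526,.0676),(.046,.014),0,off=.006))
    pr("green",rectfit(gg-r,c,.07,(.509,.3376),(.046,.014),-.09,off=.006))
    pr("yellow",rectfit(np.minimum(gg,r)-b,c,.07,(.502,.264),(.046,.014),-.09,off=.006))
    pr("stand",rectfit(g,c,.026,(.506,.3037),(.064,.140),-.1,off=.01))
    pr("tray",rectfit(b-r,c,.03,(.53,-.316),(.15,.12),.246,off=.012))
E
```

```text
top bezel [0.5267 0.0674 1.9364] -0.12 {(0, 1): (np.float64(-0.09), np.float64(0.46)), (0, -1): (np.float64(-0.15), np.float64(0.36)), (1, 1): (np.float64(-0.1), np.float64(0.4)), (1, -1): (np.float64(-0.03), np.float64(0.28))}
top lid [0.5504 0.0218 1.0989] 3.01 {(0, 1): (np.float64(4.24), np.float64(0.35)), (0, -1): (np.float64(4.23), np.float64(0.75)), (1, 1): (np.float64(1.78), np.float64(0.77)), (1, -1): (np.float64(1.51), np.float64(2.13))}
top red r-g [0.5278 0.0677 1.0742] 1.67 {(0, 1): (np.float64(1.92), np.float64(0.22)), (0, -1): (np.float64(1.92), np.float64(0.08)), (1, 1): (np.float64(1.38), np.float64(0.12)), (1, -1): (np.float64(1.43), np.float64(0.03))}
top red r-g [0.5272 0.0674 1.0642] 1.64 {(0, 1): (np.float64(1.87), np.float64(0.22)), (0, -1): (np.float64(1.87), np.float64(0.07)), (1, 1): (np.float64(1.37), np.float64(0.14)), (1, -1): (np.float64(1.41), np.float64(0.03))}
top red r-g [0.5265 0.0672 1.0777] 1.6 {(0, 1): (np.float64(1.8), np.float64(0.23)), (0, -1): (np.float64(1.8), np.float64(0.07)), (1, 1): (np.float64(1.36), np.float64(0.14)), (1, -1): (np.float
[... 2285 characters left out ...]
at64(0.36))}
side yellow [ 0.5005  0.265  -7.6261] -0.71 {(0, 1): (np.float64(-2.11), np.float64(0.11)), (0, -1): (np.float64(-2.07), np.float64(0.37)), (1, 1): (np.float64(0.71), np.float64(0.26)), (1, -1): (np.float64(0.63), np.float64(0.4))}
side stand [ 0.5031  0.3017 -6.0539] -0.15 {(0, 1): (np.float64(0.74), np.float64(1.1)), (0, -1): (np.float64(0.71), np.float64(0.42)), (1, 1): (np.float64(-0.62), np.float64(1.1)), (1, -1): (np.float64(-0.75), np.float64(0.2))}
side tray [ 0.5245 -0.318  14.0709] 1.99 {(0, 1): (np.float64(2.02), np.float64(0.99)), (0, -1): (np.float64(1.49), np.float64(0.97)), (1, 1): (np.float64(2.22), np.float64(0.61)), (1, -1): (np.float64(2.21), np.float64(0.3))}
```

```bash
cat > plan.py <<'E'
import sys
from h import *
def plan(tgt,yawdeg=None,step=.040,maxrows=5,o=None):
    """tgt xyz; yawdeg = world angle of tool x axis (mod 180)"""
    o=o or manip.get_obs(); q=o["eef_rot"]; M=R.from_quat([q[1],q[2],q[3],q[0]]).as_matrix()
    p=np.array(o["tcp_pos"]); print("t %.2f tcp %s yaw %.2f tilt %.2f F %s grip %.3f j6 %.2f"%(o["t"],p.round(4),np.degrees(np.arctan2(M[1,0],M[0,0])),np.degrees(np.arccos(-M[2,2])),np.round(o["wrist_force"],1),o["grip_width"],o["joint_positions"][5]))
    cur=np.degrees(np.arctan2(M[1,0],M[0,0])); dy=0 if yawdeg is None else (yawdeg-cur+90)%180-90
    tot=np.array(tgt)-p; n=max(1,int(np.ceil(max(np.linalg.norm(tot)/step,abs(dy)/7.0))))
    rows=[]
    for i in range(n):
        s=M.T@(tot/n); a=-dy/n
        rows.append([np.round(s,4).tolist(),round(a,2)])
        M=M@R.from_euler("z",a,degrees=True).as_matrix()
    print(n,"rows");
    for i in range(0,n,maxrows): print(str(rows[i:i+maxrows]).replace(" ",""))
if __name__=="__main__":
    a=[float(v) for v in sys.argv[1:]]
    plan(a[:3],a[3] if len(a)>3 else None,a[4] if len(a)>4 else .04)
E
python3 plan.py .526 .067 .15 1.5
```

```text
t 1.50 tcp [0.22   0.585  0.2313] yaw 159.38 tilt 0.00 F [-0.2 -0.9  0.9] grip 0.999 j6 -0.12
16 rows
[[[-0.0293,-0.0236,0.0051],np.float64(-1.38)],[[-0.0287,-0.0243,0.0051],np.float64(-1.38)],[[-0.0281,-0.025,0.0051],np.float64(-1.38)],[[-0.0275,-0.0256,0.0051],np.float64(-1.38)],[[-0.0269,-0.0263,0.0051],np.float64(-1.38)]]
[[[-0.0262,-0.0269,0.0051],np.float64(-1.38)],[[-0.0256,-0.0275,0.0051],np.float64(-1.38)],[[-0.0249,-0.0282,0.0051],np.float64(-1.38)],[[-0.0242,-0.0287,0.0051],np.float64(-1.38)],[[-0.0235,-0.0293,0.0051],np.float64(-1.38)]]
[[[-0.0228,-0.0299,0.0051],np.float64(-1.38)],[[-0.0221,-0.0304,0.0051],np.float64(-1.38)],[[-0.0213,-0.0309,0.0051],np.float64(-1.38)],[[-0.0206,-0.0315,0.0051],np.float64(-1.38)],[[-0.0198,-0.0319,0.0051],np.float64(-1.38)]]
[[[-0.0191,-0.0324,0.0051],np.float64(-1.38)]]
```

drive_tool:
  hand: 0
  series:
    - [[-0.029, -0.024, 0.003], -1.4]
    - [[-0.029, -0.024, 0.003], -1.4]
    - [[-0.028, -0.025, 0.003], -1.4]
    - [[-0.0275, -0.026, 0.003], -1.4]
    - [[-0.027, -0.026, 0.003], -1.4]

```text
t: 1.92
tcp_pos: [0.3158, 0.4235, 0.216]
eef_rot: [-0.0, 0.11, 0.994, 0.002]
wrist_force: [0.5, 0.1, 0.5]
grip_width: 0.3
```

drive_tool:
  series:
    - [[-0.026, -0.027, 0.005], -1.4]
    - [[-0.0255, -0.0275, 0.005], -1.4]
    - [[-0.025, -0.028, 0.005], -1.4]
    - [[-0.024, -0.029, 0.005], -1.4]
    - [[-0.0235, -0.029, 0.005], -1.4]

```text
t: 2.33
tcp_pos: [0.418, 0.2567, 0.1914]
eef_rot: [0.002, 0.044, 0.999, 0.004]
wrist_force: [0.8, 0.3, -0.5]
grip_width: -0.003
```

```bash
sed -i 's/round(a,2)/round(float(a),2)/' plan.py; python3 plan.py .526 .067 .125 1.5
```

```text
t 2.33 tcp [0.418  0.2567 0.1914] yaw 174.90 tilt 0.49 F [ 0.8  0.3 -0.5] grip -0.003 j6 -1.09
6 rows
[[[-0.0207,-0.03,0.0109],-1.1],[[-0.0201,-0.0304,0.0109],-1.1],[[-0.0195,-0.0307,0.0109],-1.1],[[-0.0189,-0.0311,0.0109],-1.1],[[-0.0183,-0.0315,0.0109],-1.1]]
[[[-0.0177,-0.0318,0.0109],-1.1]]
```

drive_tool:
  series:
    - [[-0.021, -0.03, 0.01], -1.1]
    - [[-0.02, -0.0305, 0.01], -1.1]
    - [[-0.0195, -0.031, 0.01], -1.1]
    - [[-0.019, -0.031, 0.01], -1.1]
    - [[-0.018, -0.031, 0.01], -1.1]

```text
t: 2.75
tcp_pos: [0.5134, 0.0903, 0.1427]
eef_rot: [0.007, -0.006, 1.0, 0.004]
wrist_force: [1.0, -0.2, -0.2]
grip_width: 0.0
```

```bash
python3 plan.py .526 .067 .125 1.5
```

```text
t 2.75 tcp [0.5134 0.0903 0.1427] yaw -179.34 tilt 0.97 F [ 1.  -0.2 -0.2] grip 0.000 j6 -1.56
1 rows
[[[-0.0121,-0.0236,0.0176],-0.84]]
```

drive_tool:
  series:
    - [[-0.012, -0.0235, 0.017], -0.8]
    - [[0, 0, 0], 0]
    - [[0, 0, 0], 0]

```text
t: 3.0
tcp_pos: [0.5284, 0.0592, 0.1235]
eef_rot: [0.007, -0.009, 1.0, 0.004]
wrist_force: [1.0, 0.9, -0.3]
grip_width: 0.001
```

```bash
python3 plan.py .526 .067 .115 1.5
```

```text
t 3.00 tcp [0.5284 0.0592 0.1235] yaw -178.99 tilt 0.88 F [ 1.   0.9 -0.3] grip 0.001 j6 -1.62
1 rows
[[[0.0024,0.0078,0.0086],-0.49]]
```

drive_tool:
  series:
    - [[0.002, 0.008, 0.008], -0.5]
    - [[0, 0, 0], 0]

```text
t: 3.17
tcp_pos: [0.5261, 0.0681, 0.1153]
eef_rot: [0.007, -0.013, 1.0, 0.004]
wrist_force: [0.0, -0.0, -1.2]
grip_width: 0.0
```

```bash
python3 plan.py .526 .067 .105 1.5
```

```text
t 3.17 tcp [0.5261 0.0681 0.1153] yaw -178.52 tilt 0.91 F [ 0.  -0.  -1.2] grip 0.000 j6 -1.62
1 rows
[[[0.0003,-0.0011,0.0103],-0.02]]
```

Aligned. Descend slowly to feel the top (expected z 0.089–0.095).

drive_tool:
  series:
    - [[0, -0.001, 0.006], 0]
    - [[0, 0, 0.005], 0]
    - [[0, 0, 0.004], 0]
    - [[0, 0, 0.002], 0]
    - [[0, 0, 0.0], 0]

```text
t: 3.58
tcp_pos: [0.5255, 0.0719, 0.0979]
eef_rot: [0.008, -0.017, 1.0, 0.004]
wrist_force: [0.2, 0.4, 0.5]
grip_width: -0.0
```

drive_tool:
  series:
    - [[0, 0, 0.001], 0]
    - [[0, 0, 0.001], 0]
    - [[0, 0, 0.001], 0]

```text
t: 3.83
tcp_pos: [0.5257, 0.0724, 0.095]
eef_rot: [0.008, -0.017, 1.0, 0.004]
wrist_force: [-0.9, 0.3, -0.3]
grip_width: -0.002
```

drive_tool:
  series:
    - [[0, -0.005, -0.001], 0.4]
    - [[0, 0, 0], 0]
    - [[0, 0, 0], 0]

```text
t: 4.08
tcp_pos: [0.526, 0.0667, 0.0962]
eef_rot: [0.009, -0.013, 1.0, 0.004]
wrist_force: [0.2, 0.7, 0.4]
grip_width: -0.003
```

drive_tool:
  series:
    - [[0, 0, 0.001], 0]
    - [[0, 0, 0.001], 0]
    - [[0, 0, 0.001], 0]

```text
t: 4.33
tcp_pos: [0.5267, 0.0663, 0.0937]
eef_rot: [0.009, -0.013, 1.0, 0.004]
wrist_force: [0.9, 0.3, 0.2]
grip_width: -0.001
```

drive_tool:
  series:
    - [[0, 0, 0.001], 0]
    - [[0, 0, 0.001], 0]

```text
t: 4.5
tcp_pos: [0.527, 0.0662, 0.092]
eef_rot: [0.01, -0.013, 1.0, 0.004]
wrist_force: [-0.8, 0.1, 4.8]
grip_width: 0.003
```

drive_tool:
  series:
    - [[0, 0, 0.001], 0]
    - [[0, 0, 0.001], 0]

```text
t: 4.67
tcp_pos: [0.528, 0.0663, 0.0915]
eef_rot: [0.01, -0.013, 1.0, 0.004]
wrist_force: [-2.7, -0.1, 5.3]
grip_width: 0.002
```

drive_tool:
  series:
    - [[0.001, 0, 0.0018], 0]
    - [[0.001, 0, 0.0018], 0]

```text
t: 4.83
tcp_pos: [0.528, 0.0663, 0.0904]
eef_rot: [0.012, -0.013, 1.0, 0.004]
wrist_force: [0.1, -0.2, 5.7]
grip_width: -0.002
```

drive_tool:
  series:
    - [[0.001, 0, 0.002], 0]
    - [[0, 0, 0.002], 0]

```text
t: 5.0
tcp_pos: [0.5286, 0.0664, 0.0888]
eef_rot: [0.014, -0.013, 1.0, 0.004]
wrist_force: [-3.5, 0.2, 6.8]
grip_width: -0.0
```

drive_tool:
  series:
    - [[0.001, 0, 0.002], 0]
    - [[0.001, 0, 0.002], 0]

```text
t: 5.17
tcp_pos: [0.5288, 0.0664, 0.0885]
eef_rot: [0.016, -0.013, 1.0, 0.004]
wrist_force: [-5.6, 0.3, 11.9]
grip_width: -0.001
```

drive_tool:
  series:
    - [[0.0, 0, 0.0022], 0]

```text
t: 5.25
tcp_pos: [0.5297, 0.0664, 0.0885]
eef_rot: [0.017, -0.013, 1.0, 0.003]
wrist_force: [-3.3, -0.2, 11.8]
grip_width: 0.001
```

drive_tool:
  series:
    - [[-0.002, 0, -0.01], 0]
    - [[0, 0, -0.02], 0]
    - [[0, 0, -0.02], 0]
    - [[0, 0, -0.01], 0]
    - [[0, 0, 0], 0]

```text
t: 5.67
tcp_pos: [0.5294, 0.0662, 0.151]
eef_rot: [0.016, -0.014, 1.0, 0.004]
wrist_force: [-0.2, 0.4, 0.8]
grip_width: 0.003
```

```bash
python3 plan.py .526 .067 .16 1.5;python3 - <<'E'
from h import *
d,*_=cam("side"); cv2.imwrite("pics/side1.png",cv2.resize(d["color"][90:250,150:350],None,fx=3.5,fy=3.5,interpolation=cv2.INTER_CUBIC))
E
```

```text
t 5.67 tcp [0.5294 0.0662 0.151 ] yaw -178.45 tilt 1.88 F [-0.2  0.4  0.8] grip 0.003 j6 -1.62
1 rows
[[[0.0031,0.0009,-0.0091],0.05]]
```

View pics/side1.png

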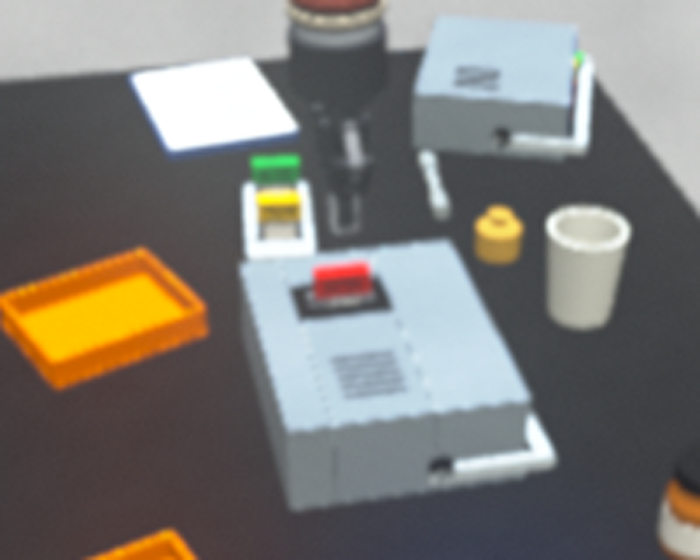

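drive_tool:
  hand: 1
  series:
    - [[0.04, 0, 0], 0]
    - [[0.04, 0, 0], 0]

```text
t: 5.88
tcp_pos: [0.4513, 0.0637, 0.1439]
eef_rot: [0.013, -0.013, 1.0, 0.004]
wrist_force: [-0.7, -0.3, 0.7]
grip_width: 0.273
```

drive_tool:
  series:
    - [[-0.02, 0, 0], 0]
    - [[-0.02, 0, 0], 0]

```text
t: 6.05
tcp_pos: [0.4719, 0.0655, 0.1332]
eef_rot: [0.004, -0.014, 1.0, 0.004]
wrist_force: [1.6, 0.4, 0.8]
grip_width: 0.57
```

drive_tool:
  series:
    - [[-0.01, 0, 0], 0]
    - [[0, 0, 0], 0]

```text
t: 6.22
tcp_pos: [0.4802, 0.0659, 0.1299]
eef_rot: [0.002, -0.014, 1.0, 0.004]
wrist_force: [-0.1, 0.0, 0.3]
grip_width: 0.85
```

```bash
python3 plan.py .526 .067 .15 1.5
```

```text
t 6.22 tcp [0.4802 0.0659 0.1299] yaw -178.44 tilt 0.51 F [-0.1  0.   0.3] grip 0.850 j6 -1.62
2 rows
[[[-0.0229,0.0,-0.01],0.03],[[-0.0229,0.0,-0.01],0.03]]
```

drive_tool:
  series:
    - [[-0.01, 0, -0.002], 0]
    - [[-0.01, 0, -0.002], 0]
    - [[-0.01, 0, -0.002], 0]
    - [[-0.008, 0, -0.002], 0]
    - [[-0.004, 0, 0], 0]

```text
t: 6.63
tcp_pos: [0.5248, 0.0671, 0.1356]
eef_rot: [-0.002, -0.014, 1.0, 0.004]
wrist_force: [-0.5, 0.4, 0.6]
grip_width: 0.994
```

```bash
python3 plan.py .526 .067 .11 1.5
```

```text
t 6.63 tcp [0.5248 0.0671 0.1356] yaw -178.43 tilt 0.53 F [-0.5  0.4  0.6] grip 0.994 j6 -1.62
1 rows
[[[-0.0013,-0.0003,0.0255],0.07]]
```

drive_tool:
  series:
    - [[0, 0, 0.01], 0]
    - [[0, 0, 0.01], 0]
    - [[0, 0, 0.01], 0]
    - [[0, 0, 0.008], 0]
    - [[0, 0, 0.003], 0]

```text
t: 7.05
tcp_pos: [0.5254, 0.0674, 0.0903]
eef_rot: [-0.002, -0.014, 1.0, 0.004]
wrist_force: [-0.1, -0.5, -0.3]
grip_width: 0.998
```

```bash
python3 plan.py .526 .067 .086 1.5
```

```text
t 7.05 tcp [0.5254 0.0674 0.0903] yaw -178.43 tilt 0.55 F [-0.1 -0.5 -0.3] grip 0.998 j6 -1.62
1 rows
[[[-0.0006,-0.0004,0.0042],0.07]]
```

drive_tool:
  hand: 0
  series:
    - [[0, 0, 0.0035], 0]
    - [[0, 0, 0], 0]
    - [[0, 0, 0], 0]
    - [[0, 0, 0], 0]
    - [[0, 0, 0], 0]

```text
t: 7.47
tcp_pos: [0.5228, 0.0675, 0.0837]
eef_rot: [-0.005, -0.014, 1.0, 0.004]
wrist_force: [0.6, 0.3, -0.6]
grip_width: 0.298
```

drive_tool:
  series:
    - [[0, 0, 0], 0]
    - [[0, 0, 0], 0]

```text
t: 7.63
tcp_pos: [0.5232, 0.0676, 0.0845]
eef_rot: [-0.004, -0.014, 1.0, 0.004]
wrist_force: [-0.9, 0.2, -0.0]
grip_width: 0.15
```

```bash
python3 plan.py .526 .067 .086 1.5
python3 - <<'E'
from h import *
print(manip.get_obs()["moment"])
d,*_=cam("side"); cv2.imwrite("pics/side2.png",cv2.resize(d["color"][90:250,150:350],None,fx=3.5,fy=3.5,interpolation=cv2.INTER_CUBIC))
E
```

```text
t 7.63 tcp [0.5232 0.0676 0.0845] yaw -178.42 tilt 0.68 F [-0.9  0.2 -0. ] grip 0.150 j6 -1.62
1 rows
[[[-0.0028,-0.0006,-0.0015],0.08]]
[-0.04036508  0.12004823  0.00128514]
```

View pics/side2.png

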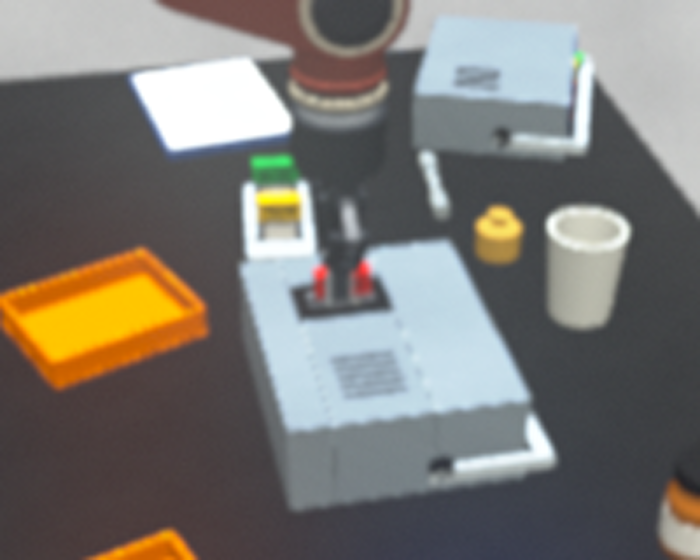

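drive_tool:
  series:
    - [[0, 0, -0.001], 0]
    - [[0, 0, -0.002], 0]
    - [[0, 0, -0.005], 0]

```text
t: 7.93
tcp_pos: [0.5227, 0.0675, 0.0922]
eef_rot: [-0.005, -0.014, 1.0, 0.004]
wrist_force: [-0.3, 0.3, 0.0]
grip_width: 0.152
```

drive_tool:
  series:
    - [[0, 0, -0.01], 0]
    - [[0, 0, -0.015], 0]
    - [[0, 0, -0.015], 0]
    - [[0, 0, -0.015], 0]
    - [[0, 0, -0.005], 0]

```text
t: 8.35
tcp_pos: [0.5233, 0.0669, 0.1575]
eef_rot: [-0.005, -0.014, 1.0, 0.004]
wrist_force: [0.5, -0.3, 0.5]
grip_width: 0.152
```

```bash
python3 plan.py .526 -.316 .16 14
python3 - <<'E'
from h import *
d,*_=cam("side"); cv2.imwrite("pics/side3.png",cv2.resize(d["color"][90:250,150:350],None,fx=3.5,fy=3.5,interpolation=cv2.INTER_CUBIC))
E
```

```text
t 8.35 tcp [0.5233 0.0669 0.1575] yaw -178.42 tilt 0.72 F [ 0.5 -0.3  0.5] grip 0.152 j6 -1.62
10 rows
[[[0.0008,-0.0383,-0.0006],-1.24],[[0.0016,-0.0383,-0.0006],-1.24],[[0.0025,-0.0382,-0.0006],-1.24],[[0.0033,-0.0381,-0.0006],-1.24],[[0.0041,-0.0381,-0.0006],-1.24]]
[[[0.0049,-0.038,-0.0006],-1.24],[[0.0057,-0.0379,-0.0006],-1.24],[[0.0066,-0.0377,-0.0006],-1.24],[[0.0074,-0.0376,-0.0006],-1.24],[[0.0082,-0.0374,-0.0006],-1.24]]
```

View pics/side3.png

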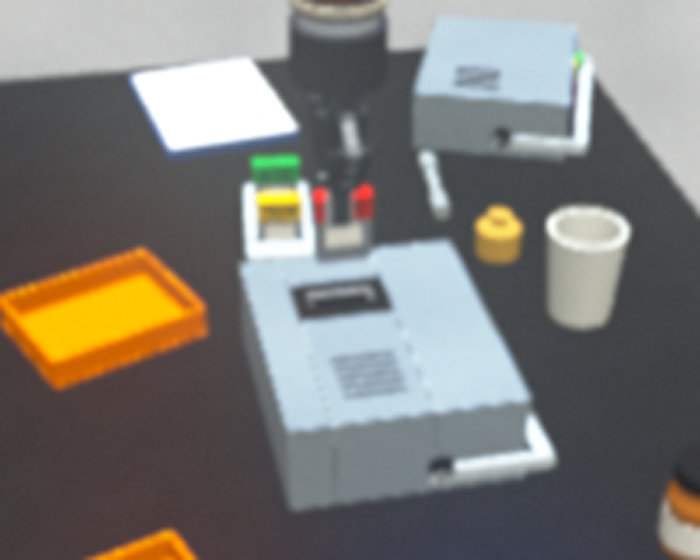

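drive_tool:
  series:
    - [[0.001, -0.038, -0.001], -1.2]
    - [[0.0015, -0.038, -0.001], -1.2]
    - [[0.0025, -0.038, -0.001], -1.2]
    - [[0.003, -0.038, -0.001], -1.2]
    - [[0.004, -0.038, -0.001], -1.2]

```text
t: 8.82
tcp_pos: [0.5264, -0.1226, 0.1622]
eef_rot: [-0.002, -0.076, 0.997, 0.006]
wrist_force: [0.7, -0.0, -0.2]
grip_width: 0.151
```

drive_tool:
  series:
    - [[0.005, -0.038, -0.001], -1.2]
    - [[0.006, -0.038, -0.001], -1.2]
    - [[0.0065, -0.0375, -0.001], -1.2]
    - [[0.007, -0.035, -0.001], -1.2]

```text
t: 9.15
tcp_pos: [0.5275, -0.2804, 0.1631]
eef_rot: [-0.002, -0.12, 0.993, 0.006]
wrist_force: [0.4, 0.0, -1.3]
grip_width: 0.154
```

```bash
python3 plan.py .526 -.316 .1 14 .03
```

```text
t 9.15 tcp [ 0.5275 -0.2804  0.1631] yaw -166.27 tilt 0.75 F [ 0.4  0.  -1.3] grip 0.154 j6 -2.43
3 rows
[[[0.0032,-0.0117,0.0209],-0.09],[[0.0032,-0.0117,0.0209],-0.09],[[0.0033,-0.0117,0.0209],-0.09]]
```

drive_tool:
  series:
    - [[0.002, -0.01, 0.01], 0]
    - [[0, 0, 0.025], 0]
    - [[0, 0, 0.03], 0]
    - [[0, 0, 0.025], 0]
    - [[0, 0, 0], 0]

```text
t: 9.57
tcp_pos: [0.5271, -0.2995, 0.0701]
eef_rot: [-0.001, -0.114, 0.993, 0.004]
wrist_force: [-0.8, 0.9, -1.1]
grip_width: 0.149
```

```bash
python3 plan.py .526 -.316 .048 14 .03
```

```text
t 9.57 tcp [ 0.5271 -0.2995  0.0701] yaw -166.91 tilt 0.47 F [-0.8  0.9 -1.1] grip 0.149 j6 -2.44
1 rows
[[[0.0048,-0.016,0.022],-0.91]]
```

drive_tool:
  series:
    - [[0.003, -0.013, 0.006], 0]
    - [[0, 0, 0.006], 0]
    - [[0, 0, 0.004], 0]
    - [[0, 0, 0.003], 0]
    - [[0, 0, 0], 0]

```text
t: 9.98
tcp_pos: [0.5267, -0.3095, 0.0496]
eef_rot: [-0.002, -0.115, 0.993, 0.006]
wrist_force: [-0.8, 0.5, -0.4]
grip_width: 0.152
```

drive_tool:
  series:
    - [[0, 0, 0.002], 0]
    - [[0, 0, 0.002], 0]
    - [[0, 0, 0.001], 0]

```text
t: 10.23
tcp_pos: [0.5283, -0.3091, 0.0468]
eef_rot: [-0.0, -0.115, 0.993, 0.005]
wrist_force: [-0.7, 0.3, 0.4]
grip_width: 0.153
```

drive_tool:
  series:
    - [[0, 0, 0.002], 0]
    - [[0, 0, 0.002], 0]
    - [[0, 0, 0.001], 0]

```text
t: 10.48
tcp_pos: [0.529, -0.3091, 0.0426]
eef_rot: [0.001, -0.115, 0.993, 0.004]
wrist_force: [0.3, 0.3, -0.8]
grip_width: 0.152
```

drive_tool:
  series:
    - [[0, 0, 0.001], 0]
    - [[0, 0, 0.001], 0]

```text
t: 10.65
tcp_pos: [0.5291, -0.3092, 0.0405]
eef_rot: [0.001, -0.115, 0.993, 0.004]
wrist_force: [-0.0, -0.8, 2.7]
grip_width: 0.15
```

drive_tool:
  hand: 0.5
  series:
    - [[0, 0, 0], 0]
    - [[0, 0, 0], 0]
    - [[0, 0, 0], 0]
    - [[0, 0, 0], 0]
    - [[0, 0, -0.003], 0]

```text
t: 11.07
tcp_pos: [0.5288, -0.3091, 0.0431]
eef_rot: [0.0, -0.115, 0.993, 0.004]
wrist_force: [0.0, -0.5, -0.5]
grip_width: 0.498
```

drive_tool:
  series:
    - [[0, 0, -0.005], 0]
    - [[0, 0, -0.02], 0]
    - [[0, 0, -0.03], 0]
    - [[0, 0, -0.03], 0]
    - [[0, 0, -0.02], 0]

```text
t: 11.48
tcp_pos: [0.5254, -0.3075, 0.1466]
eef_rot: [-0.004, -0.115, 0.993, 0.009]
wrist_force: [0.1, 0.0, 0.4]
grip_width: 0.501
```

```bash
python3 plan.py .506 .33 .16 -5.7
python3 - <<'E'
from h import *
d,*_=cam("side"); cv2.imwrite("pics/side4.png",d["color"])
E
```

```text
t 11.48 tcp [ 0.5254 -0.3075  0.1466] yaw -166.76 tilt 1.14 F [0.1 0.  0.4] grip 0.501 j6 -2.46
16 rows
[[[-0.0079,0.0391,-0.0002],1.18],[[-0.0071,0.0392,-0.0002],1.18],[[-0.0063,0.0394,-0.0002],1.18],[[-0.0055,0.0395,-0.0002],1.18],[[-0.0047,0.0396,-0.0002],1.18]]
[[[-0.0039,0.0397,-0.0002],1.18],[[-0.003,0.0398,-0.0002],1.18],[[-0.0022,0.0398,-0.0002],1.18],[[-0.0014,0.0398,-0.0002],1.18],[[-0.0006,0.0399,-0.0002],1.18]]
[[[0.0002,0.0399,-0.0002],1.18],[[0.0011,0.0399,-0.0002],1.18],[[0.0019,0.0398,-0.0002],1.18],[[0.0027,0.0398,-0.0002],1.18],[[0.0035,0.0397,-0.0002],1.18]]
[[[0.0044,0.0396,-0.0002],1.18]]
```

View pics/side4.png

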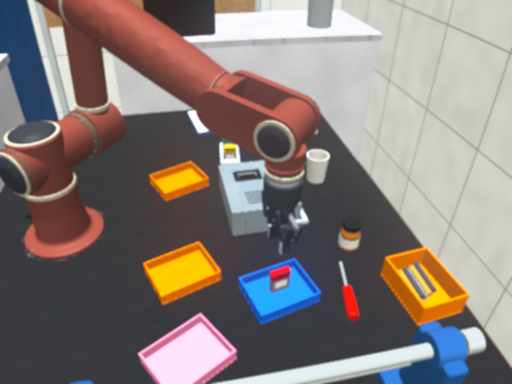

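drive_tool:
  series:
    - [[-0.008, 0.039, -0.002], 1.2]
    - [[-0.007, 0.039, -0.002], 1.2]
    - [[-0.006, 0.0395, -0.002], 1.2]
    - [[-0.0055, 0.0395, 0], 1.2]
    - [[-0.005, 0.0395, 0], 1.2]

```text
t: 11.95
tcp_pos: [0.5252, -0.113, 0.1667]
eef_rot: [0.004, -0.054, 0.999, 0.001]
wrist_force: [-0.2, 0.5, -0.6]
grip_width: 0.501
```

drive_tool:
  series:
    - [[-0.004, 0.0395, 0], 1.2]
    - [[-0.003, 0.04, 0], 1.2]
    - [[-0.002, 0.04, 0], 1.2]
    - [[-0.001, 0.04, 0], 1.2]
    - [[0, 0.04, 0], 1.2]

```text
t: 12.37
tcp_pos: [0.5212, 0.0953, 0.17]
eef_rot: [0.007, 0.002, 1.0, 0.001]
wrist_force: [1.3, -0.3, -0.4]
grip_width: 0.502
```

```bash
python3 plan.py .509 .339 .15 -5.7
```

```text
t 12.37 tcp [0.5212 0.0953 0.17  ] yaw 179.77 tilt 0.86 F [ 1.3 -0.3 -0.4] grip 0.502 j6 -1.53
7 rows
[[[0.0019,0.0348,0.0029],0.78],[[0.0024,0.0348,0.0029],0.78],[[0.0029,0.0347,0.0029],0.78],[[0.0034,0.0347,0.0029],0.78],[[0.0038,0.0347,0.0029],0.78]]
[[[0.0043,0.0346,0.0029],0.78],[[0.0048,0.0345,0.0029],0.78]]
```

drive_tool:
  series:
    - [[0.002, 0.036, 0.002], 0.8]
    - [[0.0025, 0.036, 0.002], 0.8]
    - [[0.003, 0.036, 0.002], 0.8]
    - [[0.0035, 0.036, 0.002], 0.8]
    - [[0.004, 0.034, 0.002], 0.8]

```text
t: 12.78
tcp_pos: [0.5107, 0.2844, 0.1632]
eef_rot: [0.011, 0.038, 0.999, 0.002]
wrist_force: [0.5, 0.2, -0.0]
grip_width: 0.5
```

drive_tool:
  series:
    - [[0.004, 0.03, 0.002], 0.5]
    - [[0.002, 0.01, 0], 0]
    - [[0, 0, 0], 0]
    - [[0, 0, 0], 0]

```text
t: 13.12
tcp_pos: [0.5056, 0.3328, 0.1615]
eef_rot: [0.011, 0.038, 0.999, 0.003]
wrist_force: [-0.2, 0.2, -0.1]
grip_width: 0.503
```

```bash
python3 plan.py .509 .339 .12 -5.7; python3 -c "
from h import *
print(manip.get_obs()['eef_rot'])"
```

```text
t 13.12 tcp [0.5056 0.3328 0.1615] yaw 175.63 tilt 1.31 F [-0.2  0.2 -0.1] grip 0.503 j6 -1.03
2 rows
[[[-0.001,0.0031,0.0208],0.67],[[-0.001,0.0031,0.0208],0.67]]
[0.01096884 0.03806746 0.99921001 0.00314916]
```

drive_tool:
  series:
    - [[0.03, 0, 0], 0.6]
    - [[0.03, 0, 0], 0.6]
    - [[-0.01, 0, 0], 0]
    - [[-0.01, 0.002, 0], 0]
    - [[-0.01, 0.002, 0], 0]

```text
t: 13.53
tcp_pos: [0.4751, 0.3314, 0.1593]
eef_rot: [0.01, 0.052, 0.999, 0.001]
wrist_force: [0.6, 0.3, 0.2]
grip_width: 0.502
```

```bash
python3 plan.py .509 .339 .12 -5.7 .01
```

```text
t 13.53 tcp [0.4751 0.3314 0.1593] yaw 174.04 tilt 1.15 F [0.6 0.3 0.2] grip 0.502 j6 -0.98
6 rows
[[[-0.0054,0.0018,0.0067],-0.04],[[-0.0054,0.0018,0.0067],-0.04],[[-0.0054,0.0018,0.0067],-0.04],[[-0.0054,0.0018,0.0067],-0.04],[[-0.0054,0.0018,0.0067],-0.04]]
[[[-0.0054,0.0018,0.0067],-0.04]]
```

drive_tool:
  series:
    - [[0.04, 0, 0], 0]
    - [[0.04, 0, 0], 0]
    - [[-0.02, 0, 0], 0]
    - [[-0.02, 0, 0], 0]
    - [[-0.01, 0, 0], 0]

```text
t: 13.95
tcp_pos: [0.4485, 0.3286, 0.1531]
eef_rot: [0.006, 0.056, 0.998, -0.002]
wrist_force: [-0.1, -0.2, -0.3]
grip_width: 0.499
```

```bash
python3 plan.py .509 .339 .13 -5.7 .01
```

```text
t 13.95 tcp [0.4485 0.3286 0.1531] yaw 173.54 tilt 0.78 F [-0.1 -0.2 -0.3] grip 0.499 j6 -0.95
7 rows
[[[-0.0084,0.0025,0.0034],-0.11],[[-0.0084,0.0024,0.0034],-0.11],[[-0.0084,0.0024,0.0034],-0.11],[[-0.0084,0.0024,0.0034],-0.11],[[-0.0084,0.0024,0.0034],-0.11]]
[[[-0.0084,0.0024,0.0034],-0.11],[[-0.0084,0.0024,0.0034],-0.11]]
```

drive_tool:
  series:
    - [[-0.0085, 0.0025, 0.003], 0]
    - [[-0.0085, 0.0025, 0.003], -0.2]
    - [[-0.0085, 0.0025, 0.003], -0.2]
    - [[-0.0085, 0.0025, 0.003], -0.2]
    - [[-0.0085, 0.0025, 0.003], 0]

```text
t: 14.37
tcp_pos: [0.5021, 0.3354, 0.1396]
eef_rot: [0.008, 0.054, 0.999, -0.001]
wrist_force: [1.2, -0.5, -0.1]
grip_width: 0.5
```

drive_tool:
  series:
    - [[-0.0085, 0.002, 0.003], 0]
    - [[-0.005, 0.002, 0.003], 0]
    - [[0, 0, 0], 0]

```text
t: 14.62
tcp_pos: [0.5192, 0.3383, 0.1319]
eef_rot: [0.008, 0.054, 0.999, -0.001]
wrist_force: [0.2, 0.7, -0.5]
grip_width: 0.499
```

```bash
python3 plan.py .509 .339 .1 -5.7 .01
```

```text
t 14.62 tcp [0.5192 0.3383 0.1319] yaw 173.80 tilt 0.92 F [ 0.2  0.7 -0.5] grip 0.499 j6 -1.00
4 rows
[[[0.0027,-0.0001,0.0079],-0.12],[[0.0027,-0.0001,0.0079],-0.12],[[0.0027,-0.0001,0.0079],-0.12],[[0.0027,-0.0001,0.0079],-0.12]]
```

drive_tool:
  series:
    - [[0.0027, 0, 0.008], 0]
    - [[0.0027, 0, 0.008], 0]
    - [[0.0027, 0, 0.008], 0]
    - [[0.0015, 0, 0.008], 0]
    - [[0, 0, 0.004], 0]

```text
t: 15.03
tcp_pos: [0.5083, 0.3398, 0.0926]
eef_rot: [0.008, 0.053, 0.999, -0.001]
wrist_force: [-1.1, -0.0, -0.7]
grip_width: 0.498
```

```bash
python3 plan.py .509 .339 .06 -5.7 .01;python3 - <<'E'
from h import *
for n in("top","side"):
    d,*_=cam(n); b=d["color"]; b=b[160:250,80:200] if n=="top" else b[80:180,180:300]
    cv2.imwrite(f"pics/{n}5.png",cv2.resize(b,None,fx=5,fy=5,interpolation=cv2.INTER_CUBIC))
E
```

```text
t 15.03 tcp [0.5083 0.3398 0.0926] yaw 173.87 tilt 0.89 F [-1.1 -0.  -0.7] grip 0.498 j6 -0.99
4 rows
[[[-0.0001,-0.0002,0.0082],-0.11],[[-0.0001,-0.0002,0.0082],-0.11],[[-0.0001,-0.0002,0.0082],-0.11],[[-0.0001,-0.0002,0.0082],-0.11]]
```

View pics/side5.png

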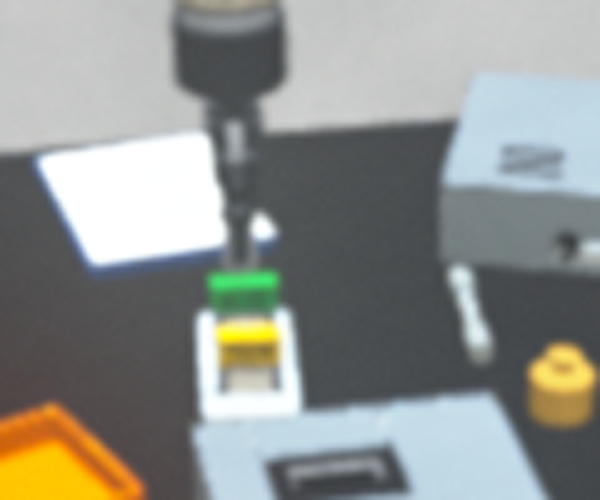

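View pics/top5.png

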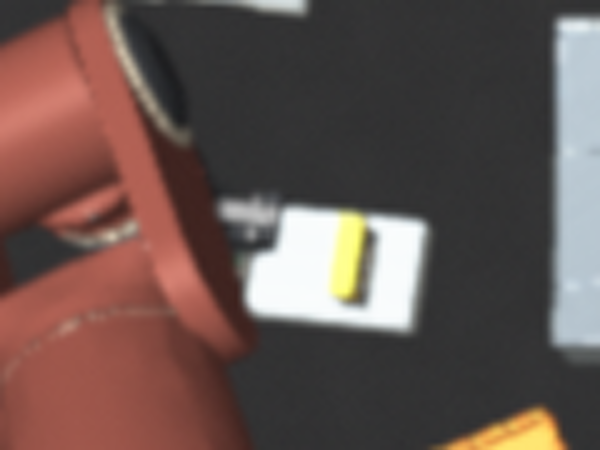

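drive_tool:
  series:
    - [[0, -0.001, 0.01], 0]
    - [[0, 0, 0.01], 0]
    - [[0, 0, 0.01], 0]
    - [[0, 0, 0.008], 0]
    - [[0, 0, 0.002], 0]

```text
t: 15.55
tcp_pos: [0.51, 0.3389, 0.0504]
eef_rot: [0.009, 0.054, 0.999, -0.001]
wrist_force: [0.4, 0.5, 0.1]
grip_width: 0.505
```

```bash
python3 plan.py .509 .339 .047 -5.7 .01
```

```text
t 15.55 tcp [0.51   0.3389 0.0504] yaw 173.87 tilt 1.02 F [0.4 0.5 0.1] grip 0.505 j6 -0.99
1 rows
[[[0.001,-0.0,0.0034],-0.43]]
```

drive_tool:
  hand: 0
  series:
    - [[0.001, 0, 0.0025], -0.3]
    - [[0, 0, 0], 0]
    - [[0, 0, 0], 0]
    - [[0, 0, 0], 0]
    - [[0, 0, 0], 0]

```text
t: 15.97
tcp_pos: [0.5089, 0.3407, 0.0467]
eef_rot: [0.009, 0.051, 0.999, 0.001]
wrist_force: [-0.2, 0.3, -1.8]
grip_width: 0.151
```

drive_tool:
  series:
    - [[0, 0, 0], 0]
    - [[0, 0, 0], 0]

```text
t: 16.13
tcp_pos: [0.5091, 0.3404, 0.0471]
eef_rot: [0.009, 0.051, 0.999, 0.001]
wrist_force: [1.0, -0.5, -0.6]
grip_width: 0.153
```

```bash
python3 plan.py .509 .339 .047 -5.7 .01
```

```text
t 16.13 tcp [0.5091 0.3404 0.0471] yaw 174.17 tilt 1.02 F [ 1.  -0.5 -0.6] grip 0.153 j6 -0.99
1 rows
[[[-0.0,-0.0014,0.0001],-0.13]]
```

drive_tool:
  series:
    - [[0, 0, -0.003], 0]
    - [[0, 0, -0.006], 0]
    - [[0, 0, -0.01], 0]
    - [[0, 0, -0.012], 0]
    - [[0, 0, -0.02], 0]

```text
t: 16.55
tcp_pos: [0.5054, 0.3387, 0.0973]
eef_rot: [0.005, 0.051, 0.999, -0.001]
wrist_force: [0.4, -0.5, -1.1]
grip_width: 0.148
```

drive_tool:
  series:
    - [[0, 0, -0.02], 0]
    - [[0, 0, -0.025], 0]
    - [[0, 0, -0.015], 0]
    - [[0, 0, 0], 0]

```text
t: 16.88
tcp_pos: [0.5071, 0.3393, 0.1699]
eef_rot: [0.01, 0.051, 0.999, 0.0]
wrist_force: [-0.0, 0.0, 0.2]
grip_width: 0.151
```

```bash
python3 plan.py .524 .0675 .15 1.5 .03;python3 - <<'E'
from h import *
for n in("side",):
    d,*_=cam(n); b=d["color"]; b=b[50:180,160:320]
    cv2.imwrite(f"pics/{n}6.png",cv2.resize(b,None,fx=5,fy=5,interpolation=cv2.INTER_CUBIC))
E
```

```text
t 16.88 tcp [0.5071 0.3393 0.1699] yaw 174.15 tilt 1.13 F [-0.   0.   0.2] grip 0.151 j6 -0.99
10 rows
[[[-0.0044,-0.0269,0.002],-0.73],[[-0.0041,-0.0269,0.002],-0.73],[[-0.0037,-0.027,0.002],-0.73],[[-0.0034,-0.027,0.002],-0.73],[[-0.003,-0.0271,0.002],-0.73]]
[[[-0.0027,-0.0271,0.002],-0.73],[[-0.0023,-0.0271,0.002],-0.73],[[-0.002,-0.0272,0.002],-0.73],[[-0.0016,-0.0272,0.002],-0.73],[[-0.0013,-0.0272,0.002],-0.73]]
```

View pics/side6.png

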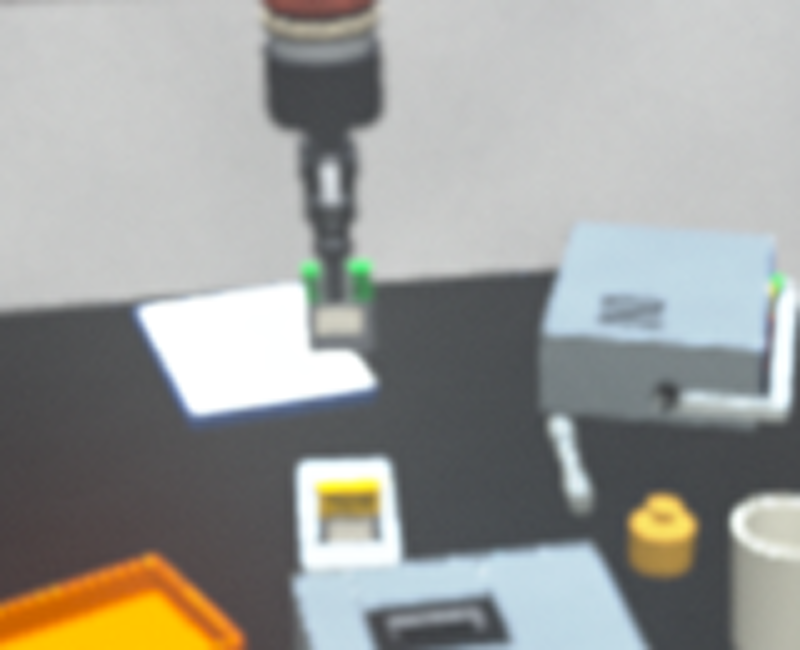

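drive_tool:
  series:
    - [[-0.0045, -0.027, 0.001], -0.75]
    - [[-0.004, -0.027, 0.001], -0.75]
    - [[-0.004, -0.027, 0.001], -0.75]
    - [[-0.0035, -0.027, 0.001], -0.75]
    - [[-0.003, -0.027, 0.001], -0.75]

```text
t: 17.35
tcp_pos: [0.514, 0.2023, 0.1621]
eef_rot: [0.009, 0.012, 1.0, 0.0]
wrist_force: [-0.4, 0.5, -0.7]
grip_width: 0.149
```

drive_tool:
  series:
    - [[-0.0025, -0.027, 0.002], -0.75]
    - [[-0.0025, -0.027, 0.002], -0.75]
    - [[-0.002, -0.026, 0.002], -0.75]
    - [[-0.001, -0.022, 0.002], -0.75]
    - [[0, -0.01, 0], -0.5]

```text
t: 17.77
tcp_pos: [0.5174, 0.0814, 0.1479]
eef_rot: [0.004, -0.019, 1.0, -0.002]
wrist_force: [-0.0, 0.0, -0.2]
grip_width: 0.151
```

drive_tool:
  series:
    - [[0, 0, 0], 0]

```text
t: 17.85
tcp_pos: [0.5166, 0.0793, 0.1467]
eef_rot: [0.003, -0.017, 1.0, -0.002]
wrist_force: [0.7, -0.1, -1.1]
grip_width: 0.15
```

```bash
python3 plan.py .524 .0675 .138 1.5 .03
```

```text
t 17.85 tcp [0.5166 0.0793 0.1467] yaw -178.03 tilt 0.40 F [ 0.7 -0.1 -1.1] grip 0.150 j6 -1.59
1 rows
[[[-0.0069,-0.012,0.0088],0.47]]
```

drive_tool:
  series:
    - [[-0.004, -0.006, 0], 0.4]
    - [[-0.002, -0.005, 0.0], 0]
    - [[0, 0, 0], 0]
    - [[0, 0, 0], 0]

```text
t: 18.18
tcp_pos: [0.5221, 0.0685, 0.1444]
eef_rot: [0.001, -0.013, 1.0, -0.002]
wrist_force: [-0.1, -0.9, -1.0]
grip_width: 0.148
```

```bash
python3 plan.py .524 .0675 .138 1.5 .03;python3 - <<'E'
from fit import *
o=manip.get_obs()
for n in("side","top"):
    d,*c=cam(n); c=(d,*c); im=d["color"].astype(float)
    b=d["color"]; x,y=proj([[.526,.067,.1]],*c)[0].astype(int); print(x,y)
    b=b[max(0,y-55):y+45,x-60:x+60]
    cv2.imwrite(f"pics/{n}7.png",cv2.resize(b,None,fx=6,fy=6,interpolation=cv2.INTER_CUBIC))
    print(n,"bezel",rectfit(im.mean(2),c,.083,(.526,.067),(.08,.05),.03))
E
```

```text
t 18.18 tcp [0.5221 0.0685 0.1444] yaw -178.50 tilt 0.23 F [-0.1 -0.9 -1. ] grip 0.148 j6 -1.61
1 rows
[[[-0.0019,-0.001,0.0064],0.0]]
247 169
side bezel (np.float64(0.524732157706775), np.float64(0.06591114188340397), np.float64(2.149299795360766), np.float64(5.4189809557220955e-05), {(0, 1): (np.float64(-0.26), np.float64(0.22)), (0, -1): (np.float64(-0.27), np.float64(0.25)), (1, 1): (np.float64(0.52), np.float64(0.78)), (1, -1): (np.float64(0.37), np.float64(0.26))})
215 201
top bezel (np.float64(0.5210177240048052), np.float64(0.05755070733079867), np.float64(-0.0932555320042513), np.float64(-0.0003728770543604491), {(0, 1): (np.float64(-1.41), np.float64(2.37)), (0, -1): (np.float64(-0.68), np.float64(1.37)), (1, 1): (np.float64(0.95), np.float64(3.34)), (1, -1): (np.float64(0.41), np.float64(1.24))})
```

View pics/side7.png

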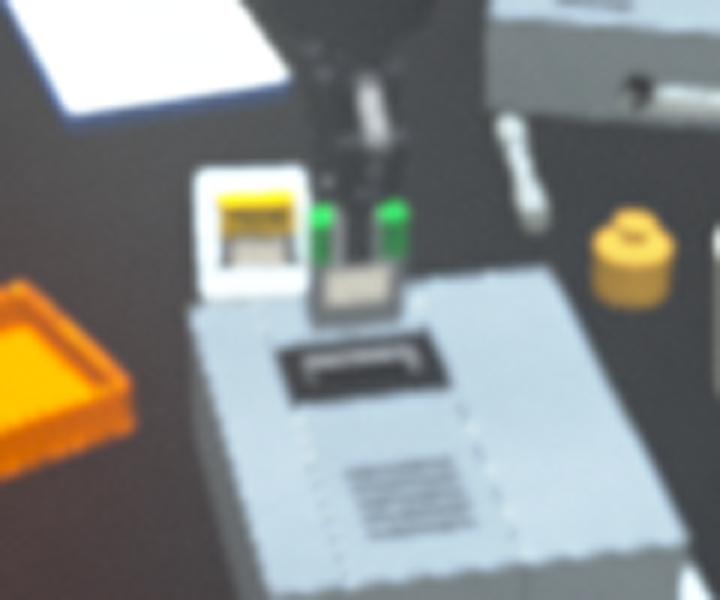

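View pics/top7.png

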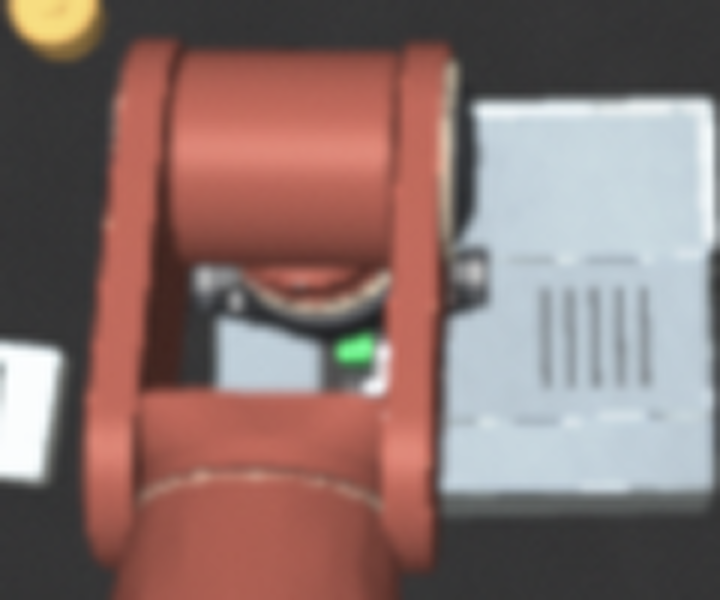

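Run:
```python
from fit import *
d,*c=cam("side"); c=(d,*c); im=d["color"].astype(float)
g=im.mean(2); sat=im[...,1]-im[...,2]
xs=np.linspace(.48,.57,361)
for z in (.149,.152,.155,.158,.161):
    v=sample(sat,np.c_[xs,np.full(361,.0685-.007),np.full(361,z)],c)
    k=np.where(v>.5*v.max())[0]; print(z,xs[k[0]],xs[k[-1]],(xs[k[0]]+xs[k[-1]])/2, v.max())
# lower body edges vs lid: grey body
for z in (.115,.12,.125,.13):
    v=sample(g,np.c_[xs,np.full(361,.0615),np.full(361,z)],c); print(z,v[::12].astype(int))
# slot opening inside bezel
```

```text
0.149 0.49824999999999997 0.5462499999999999 0.5222499999999999 50.810433243054355
0.152 0.49774999999999997 0.5459999999999999 0.521875 66.8832653151519
0.155 0.497 0.5459999999999999 0.5215 71.77197546057239
0.158 0.49624999999999997 0.5459999999999999 0.521125 71.67628787911129
0.161 0.496 0.5459999999999999 0.5209999999999999 71.71142943239995
0.115 [214 213 214 214 213 203 171 140 125 123 124 124 124 125 125 124 124 124
 124 124 135 165 199 215 219 217 217 216 216 216 216]
0.12 [213 214 214 214 209 188 149 123 119 126 130 131 130 130 128 128 130 131
 128 123 128 156 194 218 225 221 218 217 216 216 216]
0.125 [213 213 213 213 206 178 139 120 128 150 168 173 171 169 167 168 170 170
 161 144 135 152 183 207 216 217 216 217 217 216 216]
0.13 [220 220 222 223 214 182 142 121 134 167 190 197 196 196 196 198 198 195
 182 156 136 140 157 171 178 185 194 198 195 190 187]
```

drive_tool:
  series:
    - [[-0.0025, -0.001, 0.002], 0]
    - [[-0.001, 0, 0.002], 0]
    - [[0, 0, 0.002], 0]
    - [[0, 0, 0], 0]

```text
t: 18.67
tcp_pos: [0.5261, 0.069, 0.1384]
eef_rot: [0.001, -0.014, 1.0, -0.002]
wrist_force: [0.2, 0.0, -0.6]
grip_width: 0.151
```

```bash
python3 plan.py .5255 .0675 .125 1.5 .03
```

```text
t 18.67 tcp [0.5261 0.069  0.1384] yaw -178.34 tilt 0.26 F [ 0.2  0.  -0.6] grip 0.151 j6 -1.61
1 rows
[[[0.0007,-0.0014,0.0135],0.16]]
```

drive_tool:
  series:
    - [[0.0005, -0.0018, 0.003], 0]
    - [[0, 0, 0.003], 0]
    - [[0, 0, 0.0015], 0]

```text
t: 18.92
tcp_pos: [0.5258, 0.0672, 0.1305]
eef_rot: [0.002, -0.015, 1.0, -0.002]
wrist_force: [-0.0, -1.3, -1.2]
grip_width: 0.149
```

```bash
python3 plan.py .5255 .0675 .125 1.5 .03
```

```text
t 18.92 tcp [0.5258 0.0672 0.1305] yaw -178.33 tilt 0.28 F [-0.  -1.3 -1.2] grip 0.149 j6 -1.61
1 rows
[[[0.0003,0.0004,0.0055],0.17]]
```

Foot at ~0.0915. Lower into the opening slowly.

drive_tool:
  series:
    - [[0, 0, 0.002], 0]
    - [[0, 0, 0.002], 0]
    - [[0, 0, 0.002], 0]
    - [[0, 0, 0.002], 0]

```text
t: 19.25
tcp_pos: [0.5256, 0.067, 0.1213]
eef_rot: [0.001, -0.014, 1.0, -0.002]
wrist_force: [-0.7, -0.0, -0.8]
grip_width: 0.149
```

drive_tool:
  series:
    - [[0, 0, 0.002], 0]
    - [[0, 0, 0.002], 0]

```text
t: 19.42
tcp_pos: [0.5256, 0.0669, 0.1169]
eef_rot: [0.001, -0.014, 1.0, -0.002]
wrist_force: [-0.2, 0.1, -1.0]
grip_width: 0.149
```

drive_tool:
  series:
    - [[0, 0, 0.002], 0]
    - [[0, 0, 0.002], 0]

```text
t: 19.58
tcp_pos: [0.5256, 0.067, 0.1125]
eef_rot: [0.001, -0.014, 1.0, -0.002]
wrist_force: [-0.1, 0.3, -0.1]
grip_width: 0.148
```

drive_tool:
  series:
    - [[0, 0, 0.003], 0]
    - [[0, 0, 0.003], 0]
    - [[0, 0, 0.003], 0]

```text
t: 19.83
tcp_pos: [0.5259, 0.0669, 0.1029]
eef_rot: [0.002, -0.014, 1.0, -0.002]
wrist_force: [-0.3, 0.2, 0.0]
grip_width: 0.148
```

drive_tool:
  series:
    - [[0, 0, 0.003], 0]
    - [[0, 0, 0.003], 0]

```text
t: 20.0
tcp_pos: [0.5258, 0.067, 0.0962]
eef_rot: [0.002, -0.014, 1.0, -0.002]
wrist_force: [-0.4, 0.1, -0.8]
grip_width: 0.15
```

drive_tool:
  series:
    - [[0, 0, 0.002], 0]
    - [[0, 0, 0.002], 0]
    - [[0, 0, 0.001], 0]

```text
t: 20.25
tcp_pos: [0.5254, 0.067, 0.0898]
eef_rot: [0.001, -0.014, 1.0, -0.002]
wrist_force: [0.2, 0.0, -0.6]
grip_width: 0.154
```

drive_tool:
  series:
    - [[0, 0, 0.001], 0]
    - [[0, 0, 0.001], 0]

```text
t: 20.42
tcp_pos: [0.5254, 0.067, 0.0875]
eef_rot: [0.001, -0.014, 1.0, -0.002]
wrist_force: [-0.4, 0.4, -0.1]
grip_width: 0.152
```

drive_tool:
  hand: 0.6
  series:
    - [[0, 0, 0], 0]
    - [[0, 0, 0], 0]
    - [[0, 0, 0], 0]
    - [[0, 0, 0], 0]

```text
t: 20.75
tcp_pos: [0.526, 0.0669, 0.0881]
eef_rot: [0.002, -0.015, 1.0, -0.002]
wrist_force: [0.3, -1.2, -0.1]
grip_width: 0.603
```

drive_tool:
  series:
    - [[0, 0, -0.01], 0]
    - [[0, 0, -0.015], 0]
    - [[0, 0, -0.015], 0]
    - [[0, 0, -0.01], 0]
    - [[0, 0, 0], 0]

```text
t: 21.17
tcp_pos: [0.5258, 0.067, 0.1424]
eef_rot: [0.001, -0.014, 1.0, -0.002]
wrist_force: [-0.1, -0.1, 1.2]
grip_width: 0.601
```

```bash
python3 plan.py .526 .067 .13 1.5 .03;python3 - <<'E'
from h import *
d,*_=cam("side"); cv2.imwrite("pics/side8.png",cv2.resize(d["color"][100:220,180:320],None,fx=5,fy=5,interpolation=cv2.INTER_CUBIC))
E
```

```text
t 21.17 tcp [0.5258 0.067  0.1424] yaw -178.34 tilt 0.28 F [-0.1 -0.1  1.2] grip 0.601 j6 -1.61
1 rows
[[[-0.0002,0.0001,0.0124],0.16]]
```

View pics/side8.png

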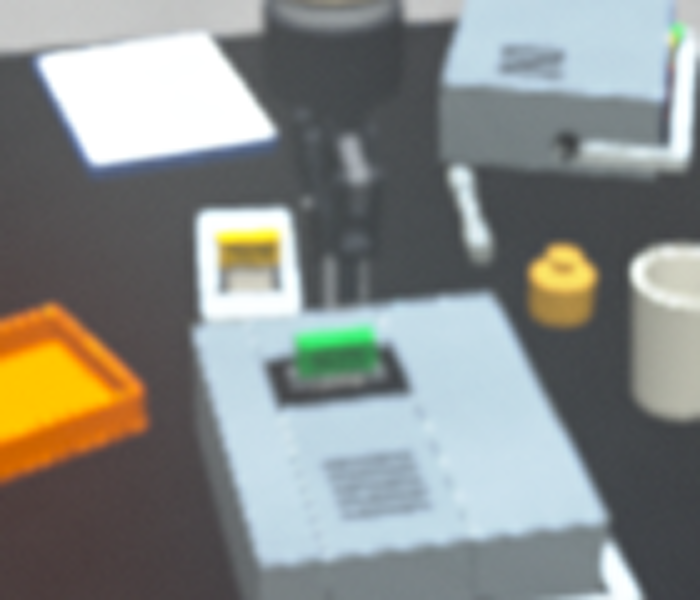

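drive_tool:
  hand: 0
  series:
    - [[0, 0, 0], 0]
    - [[0, 0, 0], 0]
    - [[0, 0, 0], 0]
    - [[0, 0, 0.005], 0]
    - [[0, 0, 0.005], 0]

```text
t: 21.63
tcp_pos: [0.5249, 0.0669, 0.1298]
eef_rot: [0.0, -0.014, 1.0, -0.002]
wrist_force: [0.1, -0.2, 0.6]
grip_width: 0.001
```

drive_tool:
  series:
    - [[0, 0, 0.005], 0]
    - [[0, 0, 0.005], 0]
    - [[0, 0, 0.002], 0]
    - [[0, 0, 0.001], 0]

```text
t: 21.97
tcp_pos: [0.5226, 0.0669, 0.1115]
eef_rot: [-0.003, -0.014, 1.0, -0.002]
wrist_force: [0.2, -0.2, 0.4]
grip_width: -0.002
```

drive_tool:
  series:
    - [[0, 0, 0.002], 0]
    - [[0, 0, 0.002], 0]

```text
t: 22.13
tcp_pos: [0.5227, 0.0669, 0.1073]
eef_rot: [-0.003, -0.014, 1.0, -0.002]
wrist_force: [-0.4, -0.2, 3.2]
grip_width: -0.001
```

drive_tool:
  series:
    - [[0, 0, 0.003], 0]
    - [[0, 0, 0.003], 0]
    - [[0, 0, 0.003], 0]

```text
t: 22.38
tcp_pos: [0.5245, 0.0668, 0.1005]
eef_rot: [-0.001, -0.014, 1.0, -0.002]
wrist_force: [-2.3, -0.3, 5.3]
grip_width: 0.004
```

drive_tool:
  series:
    - [[0, 0, 0.003], 0]
    - [[0, 0, 0.003], 0]
    - [[0, 0, 0.003], 0]

```text
t: 22.63
tcp_pos: [0.5257, 0.0668, 0.0944]
eef_rot: [0.0, -0.015, 1.0, -0.002]
wrist_force: [-3.7, -0.2, 9.1]
grip_width: -0.003
```

drive_tool:
  series:
    - [[0.0005, 0, 0.003], 0]
    - [[0.0005, 0, 0.003], 0]

```text
t: 22.8
tcp_pos: [0.5258, 0.0668, 0.091]
eef_rot: [0.001, -0.015, 1.0, -0.002]
wrist_force: [-2.6, 0.0, 5.4]
grip_width: 0.001
```

drive_tool:
  series:
    - [[0.0005, 0, 0.0025], 0]
    - [[0.0005, 0, 0.0025], 0]

```text
t: 22.97
tcp_pos: [0.5258, 0.0668, 0.0885]
eef_rot: [0.002, -0.015, 1.0, -0.002]
wrist_force: [-5.7, 1.0, 16.4]
grip_width: -0.003
```

drive_tool:
  series:
    - [[0, 0, -0.003], 0]
    - [[0, 0, -0.005], 0]
    - [[0, 0, -0.02], 0]
    - [[0, 0, -0.03], 0]
    - [[0, 0, -0.02], 0]

```text
t: 23.38
tcp_pos: [0.5213, 0.0671, 0.1622]
eef_rot: [-0.005, -0.015, 1.0, -0.002]
wrist_force: [0.1, -0.4, 1.0]
grip_width: -0.002
```

drive_tool:
  series:
    - [[0.03, 0.03, -0.01], 0]
    - [[0.03, 0.03, -0.01], 0]
    - [[0.02, 0.03, 0], 0]
    - [[0, 0, 0], 0]
    - [[0, 0, 0], 0]

```text
t: 23.8
tcp_pos: [0.4411, 0.1558, 0.1884]
eef_rot: [0.001, -0.013, 1.0, -0.001]
wrist_force: [0.4, -0.6, -0.1]
grip_width: -0.001
```

```bash
python3 plan.py .42 .2 .2 1.5 .04;python3 - <<'E'
from fit import *
for n in("side","top"):
    d,*c=cam(n); c=(d,*c); im=d["color"].astype(float)
    cv2.imwrite(f"pics/{n}9.png",d["color"])
    if n=="side":
        for z in(.089,.092,.095,.11): print(z,rectfit(im[...,1]-im[...,2],c,z,(.5255,.067),(.046,.014),.025,off=.006)[:3])
E
```

```text
t 23.80 tcp [0.4411 0.1558 0.1884] yaw -178.52 tilt 0.19 F [ 0.4 -0.6 -0.1] grip -0.001 j6 -1.41
2 rows
[[[0.01,0.0224,-0.0059],-0.01],[[0.01,0.0224,-0.0059],-0.01]]
0.089 (np.float64(0.5272549071214019), np.float64(0.07155684566419723), np.float64(1.8730020650019295))
0.092 (np.float64(0.5264412362790408), np.float64(0.06717277575260763), np.float64(1.9794178023977036))
0.095 (np.float64(0.5256514033772695), np.float64(0.06269874988219835), np.float64(1.981803316610364))
0.11 (np.float64(0.5231909245704996), np.float64(0.05370056244691637), np.float64(-3.076495438276604))
```

View pics/side9.png

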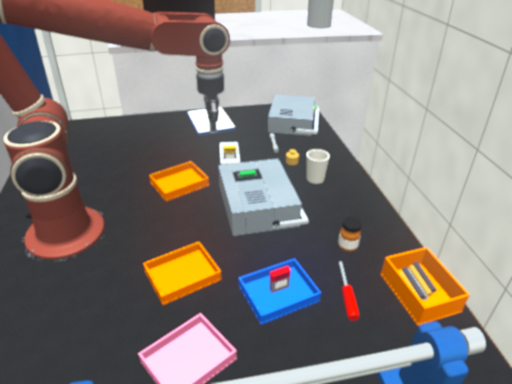

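View pics/top9.png

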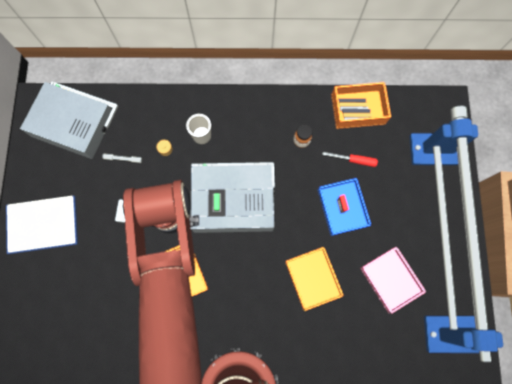

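```bash
python3 -c "
from h import *
print(ticket.close_job())"
```

```text
the job is handed in; nothing more can be done
None
```

The job is done and handed in, at about 24 s of the 66 s allowed.

- **Red cartridge:** I pressed it to the stop (highest reading 12 N) and the catch popped it up. I then lifted it out and put it in the blue tray, where it stands upright in the last pictures.
- **Green blank:** I took it from the stand, lowered it into the slot with almost no force, and pressed it to the stop (highest reading 16 N). The side picture after release puts its top at about 0.092 m. That is 9 mm above the bezel and the same height as the red one had when held, so the catch is holding it.
- **Other things:** The yellow cartridge and the bench items I could see are unmoved in the last pictures. In the top picture the arm hides most of the stand and part of one orange tray; both look unmoved in the side picture. The gripper was clear of everything at hand-in.

Forces were read only at the end of each call, so peaks within a call were not seen. No checks failed. The tool tilted slightly during moves and presses, by up to about 2°. I brought that down before gripping each cartridge, though the blank was gripped at about 1°. It caused no trouble.

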